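# Seat the lid of a chilled vial carrier and hold it pressed shut

## Robot

A 6-joint arm with a two-finger parallel gripper is mounted at the origin on the work surface. World frame = base frame: x ahead of the robot, y to its left, z up, the work surface at z = 0. Lengths are in mm, angles in rad, forces in N, time in s.
With the tool pointing down it reaches from about 275 to 1000 mm from the base axis. Payload 8.4 kg.
Tool frame: the origin (TCP) lies midway between the tips of the shut fingers; the grasp point (between the pads) lies 19 mm behind it; z points along the fingers, y is the line along which they close (so a half turn about z gives the same grasp; the last joint's range is limited). The gripper opens to 85 mm and grips with 20 to 120 N. Pads are 22 mm wide; open, the fingers measure 114 mm over their backs; the gripper's body (76 mm by 85 mm) begins 54 mm behind the grasp point. The pads swing forward as they close: fully open they stand 13 mm farther back than shut.
Start: joints at [1.187, 0.353, 1.633, -0, 1.155, -0.002], TCP at [232.868, 580, 231.281] pointing down, gripper open.
Joint ranges: [-2.63, 2.63], [-0.92, 2.1], [0.06, 2.66], [-1.3, 4.44], [0, 2.69], [-3.02, 3.02]. Speed limits (rad/s): [2.22, 2.22, 2.79, 3.14, 3.14, 3.14].

## Interface

Orientations are given as [roll, pitch, yaw] about the fixed x, y, z axes, in that order (R = Rz(yaw) Ry(pitch) Rx(roll)).
In Python, from rig import r, imaging gives the robot as it stands. The module is installed in compiled form; this text tells all that it offers.
- The arm moves only by the tool arm_command, never from a script. Its argument "deltas" is a list of rows, each an object of numbers: "hand": the finger opening in mm, from 0 to 85.4; "tx", "ty", "tz": the shift along the tool's x, y, z in mm; "wx", "wy", "wz": the turn, a rotation vector about the tool's x, y, z in rad. A call has 1 to 8 rows; each row shifts and turns the commanded pose from where the row before left it, along the tool's axes as they then stand; what a row does not reach is not made up. A row lasts 1/8 s, in which the tool goes at most 62.5 mm and 10.7 degrees, less where a joint would pass 70% of its speed; a pose out of reach is approached as far as the arm can. A call with a gripper value outside its range is refused whole. The fingers move at their own pace and stop on an object; "squeeze" is the grip in N (left out, the last holds). Time passes only in rows, so rows that do not move let the fingers close. It gives the time, the measured TCP pose, the force, the opening and the grip force at its end, in the units of the state.
- r.sense(): the state, without advancing time (a new reading comes with each control period).
- imaging.grab_frame(name): name is "side" or "top"; returns a dict with "image" (400x640x3 uint8, red, green, blue), "mtx" (3x3 intrinsics, pixels), "D" ([k1, k2, p1, p2, k3] as OpenCV has them; the pictures are not rectified), "world_to_cam" (4x4, takes a point from world to camera coordinates). Camera axes: x right, y up, looking along -z (the intrinsics and any distortion apply to the point x, -y, -z); pixel columns grow to the right and rows downward; lengths in mm; the calibration is good to about 2 mm. A picture is of the moment at which its call begins. There is no depth.
- r.sign_off(): hands the job in; it is judged then, once.
The state is a dict: "clock": time; "qpos": joint angles; "qvel": joint speeds; "joint_efforts": joint torques, N m; "eef_pos": TCP position; "tcp_rot": TCP orientation; "contact_force": force on the tool from outside, world axes, zero at the start; "wrist_torque": the same for the moment, N m; "opening": opening from 0.0 (shut) to 1.0 (fully open); "grasp_force": force on a finger pad.
Only numpy, scipy, OpenCV 4.12 (cv2) and the standard library are available. Lean on these libraries where they do the work, as an engineer would, in place of code of your own. Each camera call takes 0.05 s, during which the arm holds its last target. There are 200 camera calls.

## Task

Lift the aluminium lid by its handle out of its pocket in the white foam tray and take it to the grey vial carrier. Slide it level in between the side fences, its leading edge under the keeper bar, until it drops onto the locating pin hidden beneath it; then press it down against the springy lift frame until it is fully home on the rim. Finish while still holding the lid pressed down by its handle (the lift frame pushes it up again if you let go), and leave the other things on the bench alone.

Things in the scene. Friction and masses are not known exactly. Their poses are not given: they have to be found in the camera images.
- cover: The loose lid: aluminium slab 110 (x) x 80 (y) x 16 mm thick, 0.24 to 0.38 kg. A black handle bar stands along x in the middle of its top: 60 long, 16 thick (grip it across y), top 48 mm above the underside. Origin: centre of the underside, z up. In the middle of the underside a blind round hole, 15 mm across, 13 mm deep. Symmetric: a half turn makes no difference.
- tray: White foam block, fixed, 200 (x) x 160 (y) x 60 mm high; origin at the centre of its underside. In its top is a pocket 116 x 86 mm, 20 mm deep (floor 40 mm above the origin), in which the lid lies flat, long side along the tray's x, with 3 mm of play each side; only the handle stands out, 28 mm above the foam.
- carrier: Grey vial carrier, fixed, 170 (x) x 120 (y) mm; origin: centre of its underside, on the bench. +x is the slide-in direction, towards the keeper bar; the -x end is open. Side fences 10 mm thick run along x, inner faces at y = +-43 mm (3 mm play each side of the lid), tops 64 mm above the origin. Yellow-capped vials stand sunk in the middle. The lid fits either way round.
- pin_tip (a point): Tip of the carrier's steel locating pin, at the carrier's centre, 54 mm above the carrier's origin: 12 mm thick, its last 5 mm tapering to 6 mm, standing 6 mm above the raised lift frame. It goes into the hole under the lid and cannot be seen when the lid is above it.
- home (a point): Where the centre of the lid's underside comes when fully home: on the carrier's axis, level with its solid rim, 42 mm above the carrier's origin; its long side then lies along the carrier's x.
- keeper (a point): Middle of the near lower edge of the flat keeper bar, 43 mm from the pin along the carrier's +x, 78 mm above its origin. The bar is 10 mm thick and runs on to x = +81 mm; under it an end stop has its face at x = +61 mm (seated lid's edge: +55). So the lid cannot come straight down: its edge goes under the bar with the underside above the pin tip (54 mm) and below 62 mm.
- lift (a joint): Sprung rectangular steel lift frame (92 x 74 mm) around the vials in the carrier: 0 m when up (its top 48 mm above the carrier's origin, so a lid that has dropped on the pin rests there), 0.006 when the lid is pressed home on the rim. It pushes up with about 5.6 N when up, rising by 0.7 N per mm to about 9.8 N at 6 mm, more than the lid's weight.
- cryobox: White vial box with yellow caps, 100 x 130 x 43 mm, on the bench far side; bystander, leave alone. Origin: centre of the underside.
- jar: White capped jar, 44 mm across, 60 mm high, standing between tray and carrier on the robot side; bystander, leave alone. Origin: centre of the underside.
- scraper: Frost scraper (spatula) 180 mm long lying flat on the bench; bystander, leave alone. Origin: underside, near its middle.
There are look-alikes about, which are no part of the job. Leave any pink look-alike of the cover alone.

How it is judged:
By the outcome, as a careful person would: the job done as asked, in the order asked, and still so for the second after the job is handed in, while the arm keeps its last pose, push and grip.
It also fails if it takes over 48 s, if anything falls off the work surface, if the arm or the gripper's body presses on something with over 40 N, if the wrist force passes 120 N, or if a joint passes its speed limit or range.

## Working session

There is one attempt and no reset: what is moved stays moved. The work goes in short steps, Python scripts to look and compute and a tool call to move; the robot and the scene stay as the last step left them, time stands still between calls to the robot, and variables do not carry over. Pictures are saved under pics/ and viewed, at most 10 in all, crops included, and the job is handed in when it is done.

Besides the shell and the picture viewer there is one more tool, called after ">>>" as name(argument=value, ...), one argument or row to a line, values as JSON. arm_command: Moves the arm, as the interface text tells. Its arguments: {"type":"object","properties":{"deltas":{"type":"array"},"squeeze":{"type":"number"}},"required":["deltas"]}

```bash
mkdir -p pics
python3 - <<'E'
from rig import r, imaging
import cv2,pickle
for n in("top","side"):
    f=imaging.grab_frame(n); pickle.dump(f,open(n+'0.pkl','wb'))
    cv2.imwrite(f'pics/{n}0.png',f['image'][:,:,::-1])
    print(n,f['mtx'].tolist(),f['D'],f['world_to_cam'].tolist())
print(r.sense())
E
```

```text
top [[444.2475914653839, 0.0, 318.87925615583333], [0.0, 444.2475914653839, 198.8592852859657], [0.0, 0.0, 1.0]] [-0.01415957  0.          0.          0.          0.        ] [[-0.041921981184681184, -0.9991110504645001, -0.004433546354201677, 118.79388823477734], [0.9786720802035231, -0.041956749309277654, 0.2010984600077969, -605.2075675860038], [-0.20110571081811748, 0.004091457823569943, 0.9795610001675332, -952.8984930317189], [0.0, 0.0, 0.0, 1.0]]
side [[445.69332702195317, 0.0, 318.9246873408874], [0.0, 445.69332702195317, 209.01547436239866], [0.0, 0.0, 1.0]] [-0.00080843  0.          0.          0.          0.        ] [[0.97712160184188, -0.21250565651755127, -0.008644140327639048, -590.9205047166417], [0.1483853597395666, 0.6520460499584619, 0.7435171374948442, -210.20873433089596], [-0.15236521987946855, -0.7277893202580067, 0.6686610090991321, -863.3931298693914], [0.0, 0.0, 0.0, 1.0]]
{'clock': 0.1, 'qpos': array([ 1.18660153e+00,  3.53566380e-01,  1.63405847e+00,  1.02924546e-05,
        1.15521647e+00, -2.44962118e-03]), 'qvel': array([-0.00204283,  0.00020754, -0.00080057, -0.00171561,  0.00135744,
        0.00079968]), 'joint_efforts': array([ 2.85950427e-04, -6.06350756e+01, -3.42821431e+01, -1.35329510e-04,
        3.91382622e-03,  3.83316956e-05]), 'eef_pos': array([232.70191014, 579.59952501, 230.64512746]), 'tcp_rot': array([-3.14034402e+00, -1.24699108e-05,  2.75984331e+00]), 'contact_force': array([-0.48257776,  0.0905129 ,  0.87549242]), 'wrist_torque': array([ 0.01916362, -0.04383445,  0.03914963]), 'grasp_force': 0.0, 'opening': 0.9986178386645167}
```

View pics/top0.png

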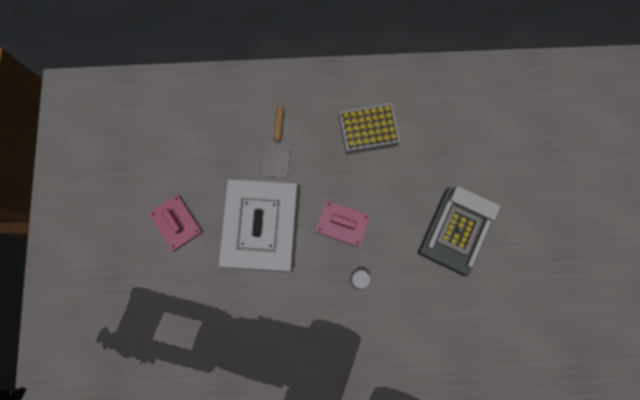

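View pics/side0.png

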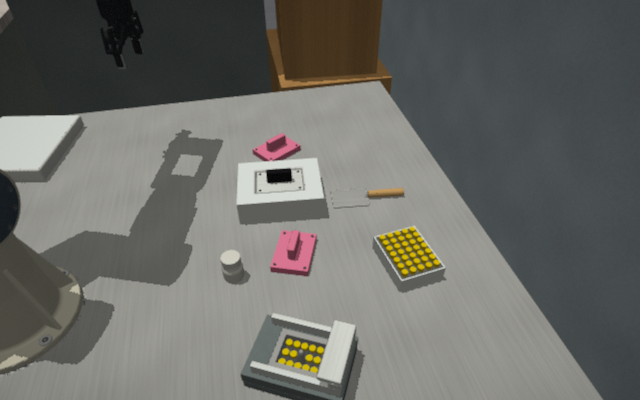

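The top view shows the lid in the white tray, with its black handle at (258,224). Pink look-alikes are at (176,222) and (343,222), the carrier is at (460,231) with its keeper bar at (478,203), the jar is at (361,280), the cryobox at (370,128) and the scraper at (278,140). In the side view the handle is at (279,176) and the carrier at (302,355). Candidates for the lid are the aluminium one in the tray at (258,224) and the pink ones at (343,222) and (176,222). I choose the aluminium one and check it in a crop.

```bash
cat > h.py <<'E'
import numpy as np, cv2
def ray(f,px):
    px=np.array(px,float).reshape(-1,1,2)
    u=cv2.undistortPoints(px,f['mtx'],f['D']).reshape(-1,2)
    d=np.c_[u[:,0],-u[:,1],-np.ones(len(u))]
    W=f['world_to_cam'];R=W[:3,:3]
    return -R.T@W[:3,3], d@R
def plane(f,px,z):
    c,d=ray(f,px); return c+d*((z-c[2])/d[:,2])[:,None]
def proj(f,P):
    P=np.atleast_2d(P).astype(float);W=f['world_to_cam'];c=P@W[:3,:3].T+W[:3,3]
    c=c*[1,-1,-1]
    return cv2.projectPoints(c,np.zeros(3),np.zeros(3),f['mtx'],f['D'])[0].reshape(-1,2)
def tri(f,p,g,q):
    c,d=ray(f,p);e,k=ray(g,q);d=d[0];k=k[0]
    s=np.linalg.lstsq(np.c_[d,-k],e-c,rcond=None)[0]
    a=c+d*s[0];b=e+k*s[1];return (a+b)/2,np.linalg.norm(a-b)
E
python3 - <<'E'
import pickle,cv2,numpy as np
from h import *
t=pickle.load(open('top0.pkl','rb'));s=pickle.load(open('side0.pkl','rb'))
def crop(f,x,y,w,h,k):return cv2.resize(f['image'][y:y+h,x:x+w,::-1],(w*k,h*k),interpolation=cv2.INTER_CUBIC)
a=np.hstack([crop(t,210,175,100,100,4),crop(t,412,180,100,100,4)])
b=np.hstack([crop(s,232,155,100,50,4),np.zeros((200,400,3),np.uint8)])
cv2.imwrite('pics/c1.png',a)
b=crop(s,238,305,130,95,5);cv2.imwrite('pics/c2.png',b)
def rects(f,mask,name,x0,y0,x1,y1,z,mina=30):
    m=np.zeros(mask.shape,np.uint8);m[y0:y1,x0:x1]=mask[y0:y1,x0:x1]
    for c in cv2.findContours(m,cv2.RETR_EXTERNAL,cv2.CHAIN_APPROX_NONE)[0]:
        if cv2.contourArea(c)<mina: continue
        rc=cv2.minAreaRect(c);bx=cv2.boxPoints(rc);P=plane(f,bx,z)
        print(name,np.round(rc[0],1),np.round(bx,1).tolist(),'\n ctr',plane(f,[rc[0]],z)[0].round(1),'sides',np.linalg.norm(P[1]-P[0]).round(1),np.linalg.norm(P[2]-P[1]).round(1),'yaw',[round(float(np.arctan2(*(P[i+1]-P[i])[1::-1])),4) for i in(0,1)])
for n,f,b1,b2 in(('top',t,(212,172,306,278),(412,180,512,280)),('side',s,(232,155,330,222),(238,305,368,400))):
    im=f['image'].astype(int);g=im.sum(2)/3
    print(n,g[b1[1]:b1[3],b1[0]:b1[2]].max())
    rects(f,(g<45).astype(np.uint8),n+' handle',*b1,88)
    y=((im[:,:,0]-im[:,:,2])>60).astype(np.uint8)
    rects(f,cv2.morphologyEx(y,cv2.MORPH_CLOSE,np.ones((7,7))),n+' caps',*b2,45)
    rects(f,(g>120).astype(np.uint8),n+' white',*b2,64)
    if n=='top': rects(f,(g>120).astype(np.uint8),n+' tray',*b1,60,500)
E
```

```text
top 145.0
top handle [257.2 222.5] [[252.8000030517578, 234.8000030517578], [255.10000610351562, 209.60000610351562], [261.5, 210.1999969482422], [259.20001220703125, 235.39999389648438]] 
 ctr [557.  231.1  88. ] sides 56.1 14.3 yaw [-0.1028, -1.7052]
top caps [458.5 230.2] [[443.20001220703125, 238.6999969482422], [454.3999938964844, 213.1999969482422], [473.79998779296875, 221.6999969482422], [462.70001220703125, 247.1999969482422]] 
 ctr [ 526.2 -223.4   45. ] sides 65.7 47.8 yaw [-0.4999, -2.0409]
top white [479.4 243. ] [[468.5, 264.3999938964844], [486.8999938964844, 220.10000610351562], [490.29998779296875, 221.5], [471.79998779296875, 265.79998779296875]] 
 ctr [ 493.4 -261.    64. ] sides 110.1 8.0 yaw [-0.4962, -2.0232]
top white [439.9 224. ] [[428.79998779296875, 245.5], [448.1000061035156, 201.1999969482422], [451.1000061035156, 202.5], [431.79998779296875, 246.8000030517578]] 
 ctr [ 539.9 -176.9   64. ] sides 112.0 7.4 yaw [-0.4944, -2.0412]
top white [475.7 202.5] [[451.0, 199.5], [457.3999938964844, 185.6999969482422], [500.3999938964844, 205.60000610351562], [494.1
[... 288 characters left out ...]
. ] sides 201.9 164.9 yaw [-0.0726, -1.6908]
side 216.0
side handle [278.8 175.4] [[266.5, 170.10000610351562], [290.20001220703125, 168.39999389648438], [291.1000061035156, 180.6999969482422], [267.3999938964844, 182.39999389648438]] 
 ctr [556.2 216.5  88. ] sides 56.7 47.6 yaw [-0.1067, -1.6944]
side caps [300.7 354.7] [[277.3999938964844, 362.3999938964844], [284.3999938964844, 336.29998779296875], [324.1000061035156, 347.0], [317.1000061035156, 373.1000061035156]] 
 ctr [ 525.  -224.4   45. ] sides 49.9 72.1 yaw [1.1787, -0.5106]
side white [302.5 352. ] [[238.0, 305.0], [367.0, 305.0], [367.0, 399.0], [238.0, 399.0]] 
 ctr [ 527.4 -231.2   64. ] sides 232.3 171.9 yaw [-0.2204, -1.8649]
```

View pics/c1.png

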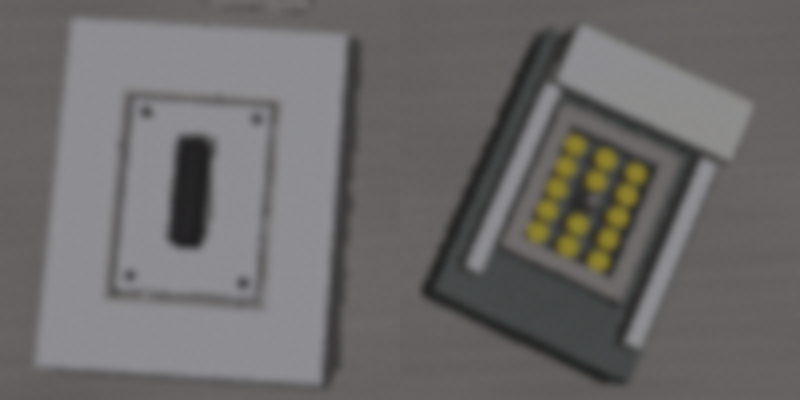

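View pics/c2.png

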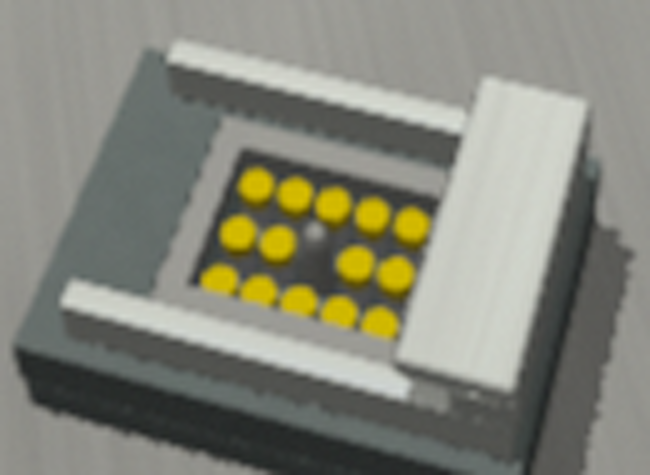

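The crops confirm the choice: the aluminium lid has a black handle, four screw dots and a pocket outline. The carrier's fences, keeper bar and pin tip are visible, the pin at top (460,229.6) and side (300.6,351). Next I triangulate the pin and use the screw dots for the lid centre.

Run:
```python
import pickle
from h import *
t=pickle.load(open('top0.pkl','rb'));s=pickle.load(open('side0.pkl','rb'))
print('cams',ray(t,[[0,0]])[0].round(),ray(s,[[0,0]])[0].round())
print('pin',tri(t,[[460.1,229.6]],s,[[300.6,351.0]]),plane(t,[[460.1,229.6]],54),plane(s,[[300.6,351.0]],54))
g=255-cv2.cvtColor(t['image'],cv2.COLOR_RGB2GRAY)
d=[]
for X,Y in((147,112),(257,119),(243,283),(130,275)):
    x,y=int(X/4+210-.5+.5),int(Y/4+175);w=g[y-2:y+3,x-2:x+3].astype(float);w-=np.median(w);w[w<8]=0
    yy,xx=np.mgrid[y-2:y+3,x-2:x+3];d.append([(w*xx).sum()/w.sum(),(w*yy).sum()/w.sum()])
P=plane(t,d,56);print('dots',np.round(d,1).tolist(),P.round(1).tolist(),P.mean(0))
v=(P[0]+P[1]-P[2]-P[3]);u=P[0]+P[3]-P[1]-P[2];print('yaw',np.arctan2(v[1],v[0]),np.arctan2(-u[0],u[1]))
def cor(f,m,box,z,n):
    k=np.zeros(m.shape,np.uint8);x0,y0,x1,y1=box;k[y0:y1,x0:x1]=m[y0:y1,x0:x1]
    c=max(cv2.findContours(k,cv2.RETR_EXTERNAL,cv2.CHAIN_APPROX_NONE)[0],key=cv2.contourArea)
    a=cv2.approxPolyDP(c,5,True).reshape(-1,2);Q=plane(f,a,z)
    print(n,a.tolist(),Q.round(1).tolist(),Q.mean(0).round(1),np.linalg.norm(np.diff(Q,axis=0),axis=1).round(1))
cor(t,(255-g)>120,(212,172,306,278),60,'tray')
# keeper top at z=88
cor(t,(255-g)>120,(450,183,505,222),88,'keeper')
for f,n in((s,'side'),):
    G=cv2.cvtColor(f['image'],cv2.COLOR_RGB2GRAY);print('side gray at tray',G[165,245],G[200,245],G[160,300])
    cor(f,G>190,(232,152,332,222),60,'tray side')
# side: handle top midpoint estimate projection check
c=P.mean(0);
for z in(88,56):print(proj(t,[[*c[:2],z]]),proj(s,[[*c[:2],z]]))
```

```text
cams [ 406.   97. 1056.] [ 477. -617.  729.]
pin (array([ 525.74860268, -223.73284223,   55.60085034]), np.float64(0.902853631973459)) [[ 526.39555957 -224.23721486   54.        ]] [[ 525.41168774 -222.84890274   54.        ]]
dots [[246.1, 202.4], [273.8, 204.3], [270.2, 245.3], [242.0, 243.4]] [[609.7, 260.3, 56.0], [602.5, 196.7, 56.0], [509.0, 206.9, 56.0], [516.0, 270.4, 56.0]] [559.3257418  233.57204511  56.        ]
yaw -0.1073758641495924 -0.11073841043186847
tray [[228, 180], [219, 265], [288, 270], [295, 184]] [[663.5, 301.1, 60.0], [469.5, 321.3, 60.0], [452.1, 168.2, 60.0], [647.3, 146.6, 60.0]] [558.1 234.3  60. ] [195.1 154.1 196.4]
keeper [[457, 187], [453, 200], [494, 219], [497, 204]] [[618.1, -216.5, 88.0], [589.0, -204.5, 88.0], [542.5, -290.6, 88.0], [575.7, -301.3, 88.0]] [ 581.3 -253.2   88. ] [31.5 97.8 34.9]
side gray at tray 215 216 216
tray side [[316, 158], [239, 163], [237, 203], [322, 197]] [[663.7, 304.0, 60.0], [468.5, 326.7, 60.0], [451.4, 172.3, 60.0], [645.1, 149.8, 60.0]] [557.2 238.2  60. ] [196.5 155.3 195.1]
[[256.04295712 221.51994139]] [[279.06152218 170.94851589]]
[[258.05571054 223.64741   ]] [[279.96435717 181.50982869]]
```

The points agree with each other:
- **Lid:** centre (559.3, 233.6), yaw -0.108.
- **Carrier:** pin at (526, -223.7), yaw -0.497. The fence midline and keeper are within 1 mm of this.

I grasp at tool yaw 3.034.

>>> arm_command(
  deltas=[
    {"wz": -0.137, "hand": 60},
    {"wz": -0.137},
    {"tx": -36, "ty": -31},
    {"tx": -36, "ty": -31},
    {"tx": -36, "ty": -31},
    {"tx": -36, "ty": -31},
    {"tx": -36, "ty": -31},
    {"tx": -36, "ty": -31},
  ],
)

```text
schema error: expected keys hand, tx, ty, tz, wx, wy, wz
```

>>> arm_command(
  deltas=[
    {"tx": -36, "ty": -31},
    {"tx": -36, "ty": -31},
    {"tx": -36, "ty": -31},
    {"tx": -36, "ty": -31},
    {},
    {},
  ],
)

```text
schema error: expected keys hand, tx, ty, tz, wx, wy, wz
```

>>> arm_command(
  deltas=[
    {"hand": 60, "tx": 0, "ty": 0, "tz": 0, "wx": 0, "wy": 0, "wz": -0.137},
    {"hand": 60, "tx": 0, "ty": 0, "tz": 0, "wx": 0, "wy": 0, "wz": -0.137},
    {"hand": 60, "tx": -36, "ty": -31, "tz": 0, "wx": 0, "wy": 0, "wz": 0},
    {"hand": 60, "tx": -36, "ty": -31, "tz": 0, "wx": 0, "wy": 0, "wz": 0},
    {"hand": 60, "tx": -36, "ty": -31, "tz": 0, "wx": 0, "wy": 0, "wz": 0},
    {"hand": 60, "tx": -36, "ty": -31, "tz": 0, "wx": 0, "wy": 0, "wz": 0},
    {"hand": 60, "tx": -36, "ty": -31, "tz": 0, "wx": 0, "wy": 0, "wz": 0},
    {"hand": 60, "tx": -36, "ty": -31, "tz": 0, "wx": 0, "wy": 0, "wz": 0},
  ],
)

```text
clock: 1.1
eef_pos: [428.3, 370.5, 231.0]
tcp_rot: [-3.141, -0.0, 3.034]
contact_force: [0.1, 0.4, 0.1]
opening: 0.699
grasp_force: 0.0
```

>>> arm_command(
  deltas=[
    {"hand": 60, "tx": -36, "ty": -31, "tz": 0, "wx": 0, "wy": 0, "wz": 0},
    {"hand": 60, "tx": -36, "ty": -31, "tz": 0, "wx": 0, "wy": 0, "wz": 0},
    {"hand": 60, "tx": -36, "ty": -31, "tz": 0, "wx": 0, "wy": 0, "wz": 0},
    {"hand": 60, "tx": -36, "ty": -31, "tz": 0, "wx": 0, "wy": 0, "wz": 0},
    {"hand": 60, "tx": 0, "ty": 0, "tz": 0, "wx": 0, "wy": 0, "wz": 0},
    {"hand": 60, "tx": 0, "ty": 0, "tz": 0, "wx": 0, "wy": 0, "wz": 0},
  ],
)

```text
clock: 1.85
eef_pos: [556.8, 233.2, 230.8]
tcp_rot: [-3.141, -0.001, 3.033]
contact_force: [-0.2, -0.4, -0.4]
opening: 0.701
grasp_force: 0.0
```

>>> arm_command(
  deltas=[
    {"hand": 60, "tx": -2, "ty": 0.7, "tz": 40, "wx": 0, "wy": 0, "wz": 0},
    {"hand": 60, "tx": 0, "ty": 0, "tz": 40, "wx": 0, "wy": 0, "wz": 0},
    {"hand": 60, "tx": 0, "ty": 0, "tz": 35, "wx": 0, "wy": 0, "wz": 0},
    {"hand": 60, "tx": 0, "ty": 0, "tz": 25, "wx": 0, "wy": 0, "wz": 0},
    {"hand": 60, "tx": 0, "ty": 0, "tz": 15, "wx": 0, "wy": 0, "wz": 0},
    {"hand": 60, "tx": 0, "ty": 0, "tz": 10, "wx": 0, "wy": 0, "wz": 0},
    {"hand": 60, "tx": 0, "ty": 0, "tz": 5, "wx": 0, "wy": 0, "wz": 0},
    {"hand": 60, "tx": 0, "ty": 0, "tz": 0, "wx": 0, "wy": 0, "wz": 0},
  ],
)

```text
clock: 2.85
eef_pos: [559.7, 233.7, 61.6]
tcp_rot: [3.141, 0.0, 3.034]
contact_force: [0.1, -0.5, 0.6]
opening: 0.7
grasp_force: 0.0
```

>>> arm_command(
  squeeze=40,
  deltas=[
    {"hand": 10, "tx": 0, "ty": 0, "tz": 0, "wx": 0, "wy": 0, "wz": 0},
    {"hand": 10, "tx": 0, "ty": 0, "tz": 0, "wx": 0, "wy": 0, "wz": 0},
    {"hand": 10, "tx": 0, "ty": 0, "tz": 0, "wx": 0, "wy": 0, "wz": 0},
    {"hand": 10, "tx": 0, "ty": 0, "tz": 0, "wx": 0, "wy": 0, "wz": 0},
    {"hand": 10, "tx": 0, "ty": 0, "tz": 0, "wx": 0, "wy": 0, "wz": 0},
    {"hand": 10, "tx": 0, "ty": 0, "tz": 0, "wx": 0, "wy": 0, "wz": 0},
  ],
)

```text
clock: 3.6
eef_pos: [559.9, 233.8, 61.9]
tcp_rot: [3.141, 0.001, 3.034]
contact_force: [-0.7, 0.2, 5.7]
opening: 0.179
grasp_force: 40.4
```

>>> arm_command(
  squeeze=80,
  deltas=[
    {"hand": 8, "tx": 0, "ty": 0, "tz": 0, "wx": 0, "wy": 0, "wz": 0},
    {"hand": 8, "tx": 0, "ty": 0, "tz": -4, "wx": 0, "wy": 0, "wz": 0},
    {"hand": 8, "tx": 0, "ty": 0, "tz": -8, "wx": 0, "wy": 0, "wz": 0},
    {"hand": 8, "tx": 0, "ty": 0, "tz": -12, "wx": 0, "wy": 0, "wz": 0},
    {"hand": 8, "tx": 0, "ty": 0, "tz": -25, "wx": 0, "wy": 0, "wz": 0},
    {"hand": 8, "tx": 0, "ty": 0, "tz": -35, "wx": 0, "wy": 0, "wz": 0},
    {"hand": 8, "tx": 0, "ty": 0, "tz": -20, "wx": 0, "wy": 0, "wz": 0},
    {"hand": 8, "tx": 0, "ty": 0, "tz": 0, "wx": 0, "wy": 0, "wz": 0},
  ],
)

```text
clock: 4.6
eef_pos: [560.6, 234.0, 167.5]
tcp_rot: [3.14, 0.003, 3.034]
contact_force: [-0.1, 0.7, -4.4]
opening: 0.172
grasp_force: 78.2
```

>>> arm_command(
  deltas=[
    {"hand": 8, "tx": 0, "ty": 0, "tz": 0, "wx": 0, "wy": 0, "wz": 0.1},
    {"hand": 8, "tx": 0, "ty": 0, "tz": 0, "wx": 0, "wy": 0, "wz": 0.1},
    {"hand": 8, "tx": 0, "ty": 0, "tz": 0, "wx": 0, "wy": 0, "wz": 0.1},
    {"hand": 8, "tx": 0, "ty": 0, "tz": 0, "wx": 0, "wy": 0, "wz": 0.089},
    {"hand": 8, "tx": -5, "ty": -17, "tz": 0, "wx": 0, "wy": 0, "wz": 0},
    {"hand": 8, "tx": -9, "ty": -30, "tz": 0, "wx": 0, "wy": 0, "wz": 0},
    {"hand": 8, "tx": -12, "ty": -40, "tz": 0, "wx": 0, "wy": 0, "wz": 0},
    {"hand": 8, "tx": -12, "ty": -40, "tz": 0, "wx": 0, "wy": 0, "wz": 0},
  ],
)

```text
clock: 5.6
eef_pos: [531.1, 101.8, 164.6]
tcp_rot: [-3.14, -0.001, 2.647]
contact_force: [0.6, -0.5, -4.1]
opening: 0.172
grasp_force: 78.4
```

>>> arm_command(
  deltas=[
    {"hand": 8, "tx": -12, "ty": -40, "tz": 0, "wx": 0, "wy": 0, "wz": 0},
    {"hand": 8, "tx": -12, "ty": -40, "tz": 0, "wx": 0, "wy": 0, "wz": 0},
    {"hand": 8, "tx": -12, "ty": -40, "tz": 0, "wx": 0, "wy": 0, "wz": 0},
    {"hand": 8, "tx": -12, "ty": -40, "tz": 0, "wx": 0, "wy": 0, "wz": 0},
    {"hand": 8, "tx": -12, "ty": -40, "tz": 0, "wx": 0, "wy": 0, "wz": 0},
    {"hand": 8, "tx": -12, "ty": -40, "tz": 0, "wx": 0, "wy": 0, "wz": 0},
    {"hand": 8, "tx": -10, "ty": -32, "tz": 0, "wx": 0, "wy": 0, "wz": 0},
    {"hand": 8, "tx": -5, "ty": -18, "tz": 0, "wx": 0, "wy": 0, "wz": 0},
  ],
)

```text
clock: 6.6
eef_pos: [469.2, -194.3, 164.8]
tcp_rot: [-3.141, -0.001, 2.645]
contact_force: [-0.5, 0.6, -3.1]
opening: 0.169
grasp_force: 78.4
```

>>> arm_command(
  deltas=[
    {"hand": 8, "tx": 0, "ty": 0, "tz": 0, "wx": 0, "wy": 0, "wz": 0},
    {"hand": 8, "tx": 0, "ty": 0, "tz": 0, "wx": 0, "wy": 0, "wz": 0},
  ],
)

```text
clock: 6.85
eef_pos: [470.4, -192.0, 165.1]
tcp_rot: [3.141, -0.001, 2.645]
contact_force: [0.0, 0.1, -3.0]
opening: 0.174
grasp_force: 78.5
```

Run:
```python
from rig import r, imaging
from h import *
import pickle
o=[]
for n in("top","side"):
    f=imaging.grab_frame(n); pickle.dump(f,open(n+'1.pkl','wb'));s=r.sense();p=s['eef_pos']
    c=proj(f,[p-[0,0,10]])[0];print(n,c,p,s['tcp_rot'],s['contact_force'])
    x=int(np.clip(c[0]-50,0,540));y=int(np.clip(c[1]-70,0,260));print(x,y)
    o.append(cv2.resize(f['image'][y:y+140,x:x+100,::-1],(400,560),interpolation=cv2.INTER_CUBIC))
cv2.imwrite('pics/c3.png',np.hstack(o))
```

```text
top [462.36487901 251.04507744] [ 470.53046332 -191.79289679  165.10450757] [ 3.14139110e+00 -5.75312752e-04  2.64567838e+00] [ 0.96356244  0.48851285 -3.5330158 ]
412 181
side [259.90297737 305.65234388] [ 470.66795261 -191.73234847  165.18122093] [ 3.14143114e+00 -3.56867352e-04  2.64604897e+00] [-0.32182162 -0.13944519 -3.372715  ]
209 235
```

View pics/c3.png

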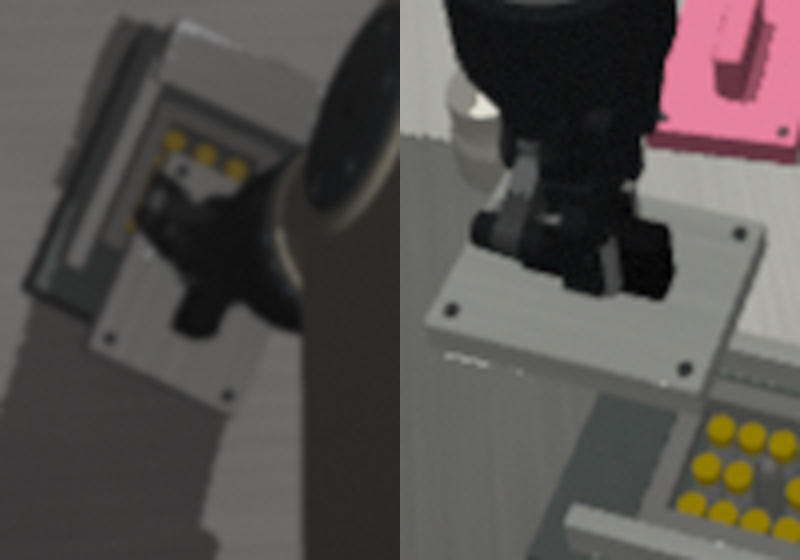

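The crops show the lid held level, with its dots visible: top crop (182,172), (110,339), (228,396) and side crop (740,234), (451,310), (685,369). I use them to measure the lid pose in the hand.

Run:
```python
from h import *
import pickle
t=pickle.load(open('top1.pkl','rb'));s=pickle.load(open('side1.pkl','rb'))
T=lambda x,y:[412+(x+.5)/4-.5,181+(y+.5)/4-.5]
S=lambda x,y:[209+(x-400+.5)/4-.5,235+(y+.5)/4-.5]
a=tri(t,T(182,172),s,S(740,234));b=tri(t,T(228,396),s,S(451,310));print(a,b,(a[0]+b[0])/2)
for z in(159.2,):
    A=plane(t,[T(182,172),T(110,339),T(228,396)],z);B=plane(s,[S(740,234),S(451,310),S(685,369)],z)
    print(A.round(1),B.round(1),(A[0]+A[2])/2,(B[0]+B[1])/2)
    v=A[0]-A[1];w=B[2]-B[1];print(np.arctan2(v[1],v[0]),np.arctan2(w[1],w[0]))
```

```text
(array([ 525.54300913, -184.77518513,  162.15403629]), np.float64(0.4803516746729351)) (array([ 412.79055743, -195.99300856,  162.29449994]), np.float64(0.9003374515123376)) [ 469.16678328 -190.38409684  162.22426811]
[[ 526.2 -185.7  159.2]
 [ 443.8 -141.   159.2]
 [ 413.3 -197.   159.2]] [[ 525.6 -182.6  159.2]
 [ 412.  -193.7  159.2]
 [ 495.2 -238.9  159.2]] [ 469.7230322  -191.32922286  159.2       ] [ 468.77124319 -188.14438948  159.2       ]
-0.49717448570850575 -0.4976065952013563
```

>>> arm_command(
  deltas=[
    {"hand": 8, "tx": -12, "ty": -1, "tz": 0, "wx": 0, "wy": 0, "wz": 0},
    {"hand": 8, "tx": -13, "ty": -1, "tz": 10, "wx": 0, "wy": 0, "wz": 0},
    {"hand": 8, "tx": 0, "ty": 0, "tz": 20, "wx": 0, "wy": 0, "wz": 0},
    {"hand": 8, "tx": 0, "ty": 0, "tz": 20, "wx": 0, "wy": 0, "wz": 0},
    {"hand": 8, "tx": 0, "ty": 0, "tz": 15, "wx": 0, "wy": 0, "wz": 0},
    {"hand": 8, "tx": 0, "ty": 0, "tz": 8, "wx": 0, "wy": 0, "wz": 0},
    {"hand": 8, "tx": 0, "ty": 0, "tz": 0, "wx": 0, "wy": 0, "wz": 0},
    {"hand": 8, "tx": 0, "ty": 0, "tz": 0, "wx": 0, "wy": 0, "wz": 0},
  ],
)

```text
clock: 7.95
eef_pos: [492.2, -206.5, 92.8]
tcp_rot: [3.142, 0.001, 2.645]
contact_force: [0.4, -0.8, -2.6]
opening: 0.172
grasp_force: 78.5
```

Run:
```python
from rig import r, imaging
from h import *
import pickle
f=imaging.grab_frame('side'); pickle.dump(f,open('side2.pkl','wb'));s=r.sense();print(s['eef_pos'],s['tcp_rot'],s['contact_force'])
cv2.imwrite('pics/c4.png',cv2.resize(f['image'][270:400,215:375,::-1],(800,650))[:600])
```

```text
[ 492.15845724 -206.50047527   92.92150334] [3.14147023e+00 1.17310841e-03 2.64479686e+00] [-0.88977608 -0.3328055  -3.48916425]
```

View pics/c4.png

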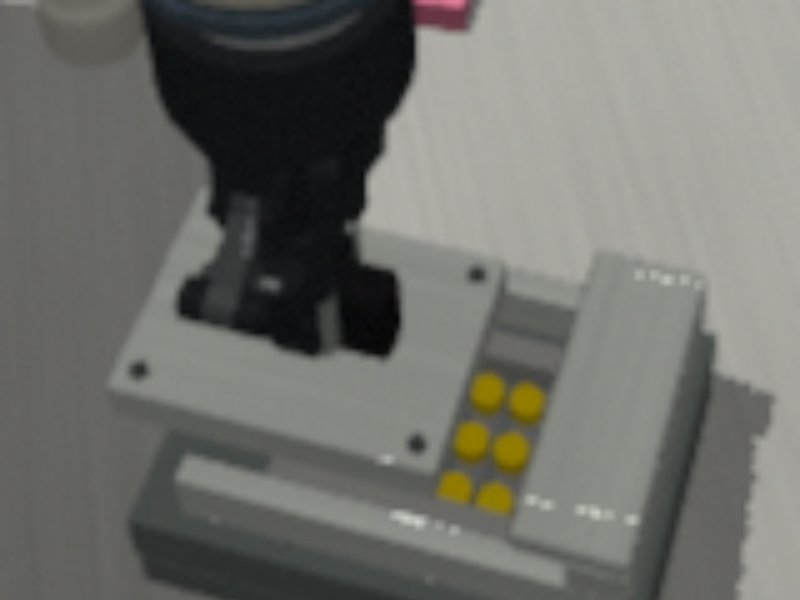

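The side view shows the lid level, between the fences and just above them, with its leading edge clear of the keeper. I lower it to an underside height of about 58 and then slide.

>>> arm_command(
  deltas=[
    {"hand": 8, "tx": 0, "ty": 0.5, "tz": 4, "wx": 0, "wy": 0, "wz": 0},
    {"hand": 8, "tx": 0, "ty": 0, "tz": 4, "wx": 0, "wy": 0, "wz": 0},
    {"hand": 8, "tx": 0, "ty": 0, "tz": 3, "wx": 0, "wy": 0, "wz": 0},
    {"hand": 8, "tx": 0, "ty": 0, "tz": 2, "wx": 0, "wy": 0, "wz": 0},
    {"hand": 8, "tx": 0, "ty": 0, "tz": 0, "wx": 0, "wy": 0, "wz": 0},
    {"hand": 8, "tx": 0, "ty": 0, "tz": 0, "wx": 0, "wy": 0, "wz": 0},
  ],
)

```text
clock: 8.75
eef_pos: [492.0, -205.9, 79.3]
tcp_rot: [-3.142, 0.0, 2.645]
contact_force: [-0.3, -0.7, -3.0]
opening: 0.173
grasp_force: 78.5
```

>>> arm_command(
  deltas=[
    {"hand": 8, "tx": -6, "ty": 0, "tz": 0, "wx": 0, "wy": 0, "wz": 0},
    {"hand": 8, "tx": -6, "ty": 0, "tz": 0, "wx": 0, "wy": 0, "wz": 0},
    {"hand": 8, "tx": -6, "ty": 0, "tz": 0, "wx": 0, "wy": 0, "wz": 0},
    {"hand": 8, "tx": -6, "ty": 0, "tz": 0, "wx": 0, "wy": 0, "wz": 0},
    {"hand": 8, "tx": -6, "ty": 0, "tz": 0, "wx": 0, "wy": 0, "wz": 0},
    {"hand": 8, "tx": 0, "ty": 0, "tz": 0, "wx": 0, "wy": 0, "wz": 0},
    {"hand": 8, "tx": 0, "ty": 0, "tz": 0, "wx": 0, "wy": 0, "wz": 0},
  ],
)

```text
clock: 9.62
eef_pos: [518.0, -220.0, 79.2]
tcp_rot: [-3.142, -0.0, 2.645]
contact_force: [0.8, -0.1, -2.4]
opening: 0.169
grasp_force: 78.5
```

>>> arm_command(
  deltas=[
    {"hand": 8, "tx": -4, "ty": 0, "tz": 0, "wx": 0, "wy": 0, "wz": 0},
    {"hand": 8, "tx": -3, "ty": 0, "tz": 0, "wx": 0, "wy": 0, "wz": 0},
    {"hand": 8, "tx": -2, "ty": 0, "tz": 0, "wx": 0, "wy": 0, "wz": 0},
    {"hand": 8, "tx": 0, "ty": 0, "tz": 0, "wx": 0, "wy": 0, "wz": 0},
    {"hand": 8, "tx": 0, "ty": 0, "tz": 0, "wx": 0, "wy": 0, "wz": 0},
  ],
)

```text
clock: 10.25
eef_pos: [526.1, -224.4, 79.2]
tcp_rot: [-3.142, -0.0, 2.645]
contact_force: [-0.1, 0.1, -3.9]
opening: 0.17
grasp_force: 78.5
```

Run:
```python
from rig import r, imaging
from h import *
import pickle
f=imaging.grab_frame('side'); pickle.dump(f,open('side3.pkl','wb'));s=r.sense();print(s['eef_pos'],s['tcp_rot'],s['contact_force'])
cv2.imwrite('pics/c5.png',cv2.resize(f['image'][280:400,215:375,::-1],(800,600)))
```

```text
[ 526.05830186 -224.39095679   79.25453097] [-3.14156796e+00 -1.68377297e-04  2.64479540e+00] [ 0.06705713  0.01014787 -3.80322088]
```

View pics/c5.png

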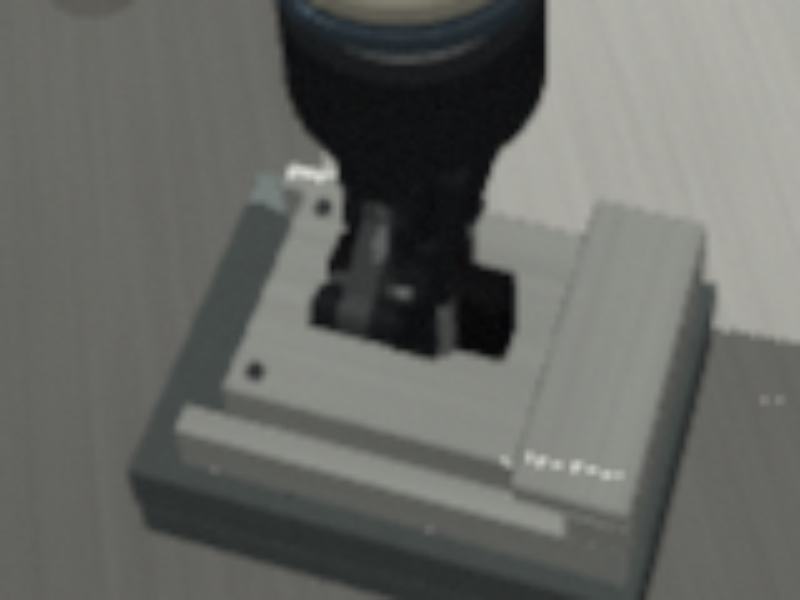

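The lid's leading edge is under the keeper and it sits level between the fences. I now lower it gently to feel for the pin.

>>> arm_command(
  deltas=[
    {"hand": 8, "tx": 0, "ty": 0, "tz": 1.5, "wx": 0, "wy": 0, "wz": 0},
    {"hand": 8, "tx": 0, "ty": 0, "tz": 1.5, "wx": 0, "wy": 0, "wz": 0},
    {"hand": 8, "tx": 0, "ty": 0, "tz": 1, "wx": 0, "wy": 0, "wz": 0},
    {"hand": 8, "tx": 0, "ty": 0, "tz": 1, "wx": 0, "wy": 0, "wz": 0},
    {"hand": 8, "tx": 0, "ty": 0, "tz": 0, "wx": 0, "wy": 0, "wz": 0},
    {"hand": 8, "tx": 0, "ty": 0, "tz": 0, "wx": 0, "wy": 0, "wz": 0},
  ],
)

```text
clock: 11.05
eef_pos: [526.2, -224.4, 74.3]
tcp_rot: [-3.142, 0.0, 2.645]
contact_force: [-0.2, 0.9, -2.7]
opening: 0.172
grasp_force: 78.5
```

>>> arm_command(
  deltas=[
    {"hand": 8, "tx": 0, "ty": 0, "tz": 1, "wx": 0, "wy": 0, "wz": 0},
    {"hand": 8, "tx": 0, "ty": 0, "tz": 1, "wx": 0, "wy": 0, "wz": 0},
    {"hand": 8, "tx": 0, "ty": 0, "tz": 1, "wx": 0, "wy": 0, "wz": 0},
    {"hand": 8, "tx": 0, "ty": 0, "tz": 0, "wx": 0, "wy": 0, "wz": 0},
    {"hand": 8, "tx": 0, "ty": 0, "tz": 0, "wx": 0, "wy": 0, "wz": 0},
  ],
)

```text
clock: 11.68
eef_pos: [526.2, -224.5, 71.3]
tcp_rot: [-3.142, -0.0, 2.645]
contact_force: [-0.9, 0.6, -3.8]
opening: 0.167
grasp_force: 78.5
```

>>> arm_command(
  deltas=[
    {"hand": 8, "tx": 0, "ty": 0, "tz": 1, "wx": 0, "wy": 0, "wz": 0},
    {"hand": 8, "tx": 0, "ty": 0, "tz": 1, "wx": 0, "wy": 0, "wz": 0},
    {"hand": 8, "tx": 0, "ty": 0, "tz": 1, "wx": 0, "wy": 0, "wz": 0},
    {"hand": 8, "tx": 0, "ty": 0, "tz": 0, "wx": 0, "wy": 0, "wz": 0},
    {"hand": 8, "tx": 0, "ty": 0, "tz": 0, "wx": 0, "wy": 0, "wz": 0},
  ],
)

```text
clock: 12.3
eef_pos: [526.3, -224.5, 68.5]
tcp_rot: [-3.142, 0.0, 2.645]
contact_force: [-1.9, 0.1, 3.6]
opening: 0.172
grasp_force: 79.4
```

The frame is engaged at the expected height and the side force is small. I press on.

>>> arm_command(
  deltas=[
    {"hand": 8, "tx": 0, "ty": 0, "tz": 1, "wx": 0, "wy": 0, "wz": 0},
    {"hand": 8, "tx": 0, "ty": 0, "tz": 1, "wx": 0, "wy": 0, "wz": 0},
    {"hand": 8, "tx": 0, "ty": 0, "tz": 1, "wx": 0, "wy": 0, "wz": 0},
    {"hand": 8, "tx": 0, "ty": 0, "tz": 1, "wx": 0, "wy": 0, "wz": 0},
    {"hand": 8, "tx": 0, "ty": 0, "tz": 0, "wx": 0, "wy": 0, "wz": 0},
    {"hand": 8, "tx": 0, "ty": 0, "tz": 0, "wx": 0, "wy": 0, "wz": 0},
  ],
)

```text
clock: 13.05
eef_pos: [526.3, -224.5, 64.4]
tcp_rot: [3.142, 0.0, 2.645]
contact_force: [-1.0, 0.5, 4.7]
opening: 0.17
grasp_force: 79.7
```

>>> arm_command(
  deltas=[
    {"hand": 8, "tx": 0, "ty": 0, "tz": 0.5, "wx": 0, "wy": 0, "wz": 0},
    {"hand": 8, "tx": 0, "ty": 0, "tz": 0.5, "wx": 0, "wy": 0, "wz": 0},
    {"hand": 8, "tx": 0, "ty": 0, "tz": 0, "wx": 0, "wy": 0, "wz": 0},
    {"hand": 8, "tx": 0, "ty": 0, "tz": 0, "wx": 0, "wy": 0, "wz": 0},
  ],
)

```text
clock: 13.55
eef_pos: [526.3, -224.5, 64.0]
tcp_rot: [3.142, 0.0, 2.645]
contact_force: [-4.5, 2.1, 12.0]
opening: 0.174
grasp_force: 81.1
```

>>> arm_command(
  deltas=[
    {"hand": 8, "tx": 0, "ty": 0, "tz": 0.5, "wx": 0, "wy": 0, "wz": 0},
    {"hand": 8, "tx": 0, "ty": 0, "tz": 0.3, "wx": 0, "wy": 0, "wz": 0},
    {"hand": 8, "tx": 0, "ty": 0, "tz": 0, "wx": 0, "wy": 0, "wz": 0},
    {"hand": 8, "tx": 0, "ty": 0, "tz": 0, "wx": 0, "wy": 0, "wz": 0},
  ],
)

```text
clock: 14.05
eef_pos: [526.3, -224.5, 63.9]
tcp_rot: [3.142, 0.0, 2.645]
contact_force: [-7.4, 1.9, 20.7]
opening: 0.17
grasp_force: 82.2
```

Run:
```python
from rig import r, imaging
from h import *
s=r.sense();print(s['eef_pos'],s['tcp_rot'],s['contact_force'],s['wrist_torque'])
o=[]
for n,(x,y) in (('top',(412,175)),('side',(230,295))):
    f=imaging.grab_frame(n);o.append(cv2.resize(f['image'][y:y+105,x:x+130,::-1],(400,323)) if n=='top' else cv2.resize(f['image'][y:y+105,x:x+130,::-1],(650,525)))
cv2.imwrite('pics/c6.png',o[1])
```

```text
[ 526.27786336 -224.49497015   63.93147472] [3.14158578e+00 3.57132947e-04 2.64479594e+00] [-7.37087992  1.91065462 20.70083603] [ 0.45987445  1.09416558 -0.01860358]
```

View pics/c6.png

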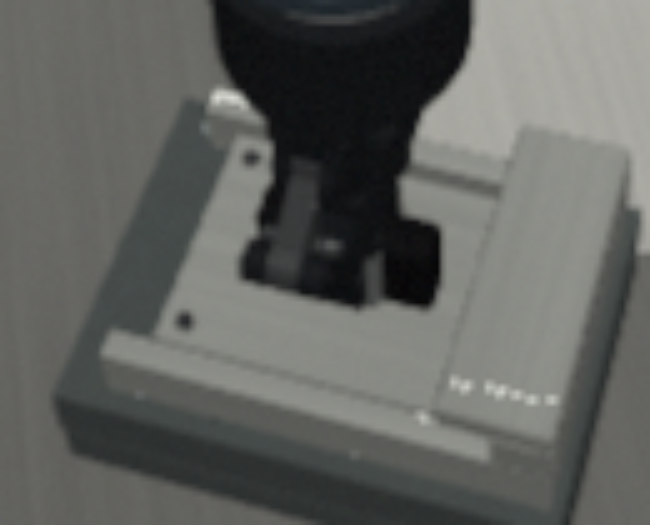

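The lid is flush between the fences and under the keeper. The TCP height puts the underside at 42 mm, with a stiff stop and 20 N of push, so it is home. I hand in.

```bash
python3 -c "
from rig import r
print(r.sign_off())"
```

```text
the job is handed in; nothing more can be done
None
```

The job is handed in: the lid is on the pin, pressed home on the rim with about 20 N (underside 42 mm up, as specified) and still held by its handle, and I touched nothing else on the bench; sign-off returned no verdict.

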